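Ready the counting scale from its key console

ROBOT

A 6-joint arm with a two-finger parallel gripper is mounted at the origin on the work surface. World frame = base frame: x ahead of the robot, y to its left, z up, the work surface at z = 0. Lengths are in m, angles in degrees, forces in N, time in s.
With the tool pointing down it reaches from about 0.375 to 0.9 m from the base axis. Payload 3.1 kg.
Tool frame: the origin (TCP) lies between the finger pads; the fingertips stand 11 mm ahead of it and the grasp point (between the pads) lies 8 mm behind it; z points along the fingers, y is the direction in which the jaws open and shut (so a half turn about z gives the same grasp; the last joint's range is limited). The gripper opens to 87 mm and grips with 3 to 60 N. Pads are 19 mm wide; open, the fingers measure 117 mm over their backs; the gripper's body (75 mm by 190 mm) begins 51 mm behind the grasp point.
Start: joints at [62.882, 30.224, 82.088, -0, 67.689, -10.227], TCP at [0.182, 0.598, 0.234] pointing down, gripper open.
Joint ranges: [-176.69, 176.69], [-43.24, 126.21], [12.49, 139.97], [-82, 262], [0, 151.66], [-163.58, 163.58]. Speed limits (degrees/s): [159.86, 159.86, 180, 180, 180, 180].

INTERFACE

Orientations are given as a 3x3 rotation matrix whose columns are the frame's x, y, z axes.
In Python, from rig import bot, vision gives the robot as it stands. The module is installed in compiled form; this text tells all that it offers.
- The arm moves only by the tool jog_arm, never from a script. Its argument "rows" is a list of rows, each an object with "dp": the shift along the tool's x, y, z in mm, a list of three; "turn": the turn, a rotation vector about the tool's x, y, z in degrees, a list of three; "grip": the opening, from 0 (shut) to 1 (fully open). A call has 1 to 10 rows; each row is the pose to reach, as a shift and turn from the pose commanded when the call began, along the tool's axes at that moment; what a row does not reach only later rows make up. A row lasts 1/10 s, in which the tool goes at most 50 mm and 8.59 degrees, less where a joint would pass 70% of its speed; a pose out of reach is approached as far as the arm can. A call with a gripper value outside its range is refused whole. The fingers move at their own pace and stop on an object; the grip force is fixed at half the most. Time passes only in rows, so rows that repeat a pose let the fingers close. It gives the time, the measured TCP pose, the force and the opening at its end, in the units of the state.
- bot.read_state(): the state, without advancing time (a new reading comes with each control period).
- vision.capture(name): name is "scene" or "top"; returns (picture, depth): 420x560x3 uint8, red, green, blue; 420x560 float32, m along the optical axis (not along the pixel's ray), 0 where there is no reading.
- vision.camera_info(name): a dict with "vertical_fov" (degrees; the focal length in pixels is half the picture's height over the tangent of half this angle, whatever the lens; pixels are square), "cx", "cy" (the principal point, pixels), "position" and "rotation" of the camera in the world. Camera axes: x right, y down, z forward; pixel columns grow to the right and rows downward; lengths in m; the calibration is good to about 2 mm. A picture is of the moment at which its call begins. camera_info takes no time and is no camera call.
- bot.hand_in(): hands the job in, once; it reports no verdict.
The state is a dict: "time_s": time; "joint_positions": joint angles; "qvel": joint speeds; "tau": joint torques, N m; "position": TCP position; "tcp_rot": TCP orientation; "force": force on the tool from outside, world axes, zero at the start; "moment": the same for the moment, N m; "opening": opening from 0.0 (shut) to 1.0 (fully open).
Only numpy, scipy, OpenCV 4.12 (cv2) and the standard library are available. Lean on these libraries where they do the work, as an engineer would, in place of code of your own. Each camera call takes 0.05 s, during which the arm holds its last target.

TASK

An empty bin stands on the counting scale; ready the scale for counting by pressing keys on its console with closed fingers. First press the raised end of the rocker fully down to switch on, next press the long bar key fully down and let it up to tare the bin, then press the round key and keep it fully down for about two seconds to start the count, and let it go. Never press the square key and no key before the scale is on or two keys at once; pick nothing up, and leave the rocker on and the bins, jar and screwdriver where they are.

Things in the scene. Friction and masses are not known exactly. Their poses are not given: they have to be found in the camera images.
- console: Dark steel box fixed to the bench, 130 (x) by 370 (y) by 45 mm high, turned up to 0.3 rad. Origin: centre of its underside; z up, x away from the robot, y along the modules. On top four black module plates, 106 (x) by 76 (y) by 8 mm, side by side, centred at y = -129, -43, 43, 129 mm; which (rocker, bar, round, square) sits where differs. All keys are the same light grey.
- rocker_axis (a point): Middle of the rocker switch, in the valley between its two flat wings, on the hinge line (along console y), 65 mm above the bench. Each wing is 32 mm long (x) by 34 mm wide. Off: the near (-x) wing is level, the far (+x) wing rises outward at 0.4 rad, its end 12 mm above the valley. On: the far wing is pressed level. It stays where left. Turns with the rocker; take directions from the console.
- rocker_pad (a point): Point on the top face of the rocker's far wing, mid-width, 20 mm from the hinge line: the place to press. About 73 mm above the bench when off, 65 mm when fully on. Needs roughly 3 to 8 N. Low black cheeks, top 63 mm above the bench, flank the rocker at 19 to 25 mm either side (y).
- rocker (a joint): Rocker angle in rad: 0 to 0.03 at the start (off), grows as the far wing goes down, 0.4 fully on.
- bar_key_top (a point): Long bar key, 80 mm (console x) by 26 mm (y). It stands 12 mm proud of its black module plate, sinks straight down 6 mm until it stops, takes about 5 N at full depth and springs back up when let go. This point: centre of its top face, moving with it, 65 mm above the bench when up; x and y as the console's.
- bar_key (a joint): Long bar key's travel in m: 0 up, grows as it is pressed, 0.006 fully down.
- round_key_top (a point): Round key, a flat disc 46 mm across. It stands 12 mm proud of its black module plate, sinks straight down 6 mm until it stops, takes about 5 N at full depth and springs back up when let go. This point: centre of its top face, moving with it, 65 mm above the bench when up; x and y as the console's.
- round_key (a joint): Round key's travel in m: 0 up, grows as it is pressed, 0.006 fully down.
- square_key_top (a point): Square key, 36 by 36 mm, not to be pressed. It stands 12 mm proud of its black module plate, sinks straight down 6 mm until it stops, takes about 5 N at full depth and springs back up when let go. This point: centre of its top face, moving with it, 65 mm above the bench when up; x and y as the console's.
- square_key (a joint): Square key's travel in m: 0 up, grows as it is pressed, 0.006 fully down.
- scale_bin: Loose empty blue-grey open bin, 150 by 190 by 75 mm high, on the scale's steel pan (pan top 74 mm above the bench; the scale is a grey box 260 by 250 mm to the robot's right). Origin: centre of its underside, z up. Leave alone.
- caps_bin: Loose black open bin, 150 by 190 by 70 mm high, with white caps in it, on the bench to the robot's left. Origin: centre of its underside, z up. Leave alone.
- jar: Loose clear jar with a white lid, 56 mm across, 75 mm high, standing on the bench beyond the console. Origin: centre of its underside, z up. Leave alone.
- driver: Loose screwdriver with a black handle, 200 mm long, lying on the bench beyond the console, along its own x. Origin at mid-length on its underside. Leave alone.

How it is judged:
By the outcome, as a careful person would: the job done as asked, in the order asked, and still so for the second after the job is handed in, with the robot touching nothing.
It also fails if it takes over 42 s, if anything falls off the work surface, if the arm or the gripper's body presses on something with over 40 N, if the wrist force passes 120 N, or if a joint passes its speed limit or range.

## Working session

There is one attempt and no reset: what is moved stays moved. The work goes in short steps, Python scripts to look and compute and a tool call to move; the robot and the scene stay as the last step left them, time stands still between calls to the robot, and variables do not carry over. Pictures are saved under pics/ and viewed, and the job is handed in when it is done.

Besides the shell and the picture viewer there is one more tool, called after ">>>" as name([rows], argument=value, ...), one row to a line, values as JSON. jog_arm: Moves the arm, as the interface text tells. Its arguments: {"type":"object","properties":{"rows":{"type":"array"}},"required":["rows"]}

```bash
mkdir -p pics; python3 - <<'E'
from rig import bot, vision
import cv2, numpy as np
s=bot.read_state(); print(s['time_s'],s['position'],s['tcp_rot'],s['opening'])
for n in("scene","top"):
    p,d=vision.capture(n); print(n,vision.camera_info(n)); np.savez(f'{n}.npz',p=p,d=d)
    cv2.imwrite(f'pics/{n}0.png',p[:,:,::-1])
E
```

```text
0.0 [0.18122952 0.59740923 0.23255741] [[-9.56871925e-01  2.90508375e-01 -1.00119695e-03]
 [ 2.90509830e-01  9.56870054e-01 -1.93342411e-03]
 [ 3.96339481e-04 -2.14089681e-03 -9.99997630e-01]] 1.0035111888043575
scene {'vertical_fov': 46.200720316531026, 'cx': 270.3936938805679, 'cy': 208.68454786546596, 'position': array([ 1.40554239, -0.83717052,  1.10625186]), 'rotation': array([[ 0.74162347,  0.44870177, -0.49865956],
       [ 0.67081057, -0.49915639,  0.54850349],
       [-0.00279461, -0.74128916, -0.67117998]])}
top {'vertical_fov': 46.58051401992276, 'cx': 285.9430651826662, 'cy': 205.33554864891522, 'position': array([0.46529889, 0.0107365 , 1.85918776]), 'rotation': array([[ 0.01991103, -0.99663995,  0.07945043],
       [-0.99978798, -0.01943068,  0.00681448],
       [-0.00524781, -0.07956927, -0.99681553]])}
```

View pics/scene0.png

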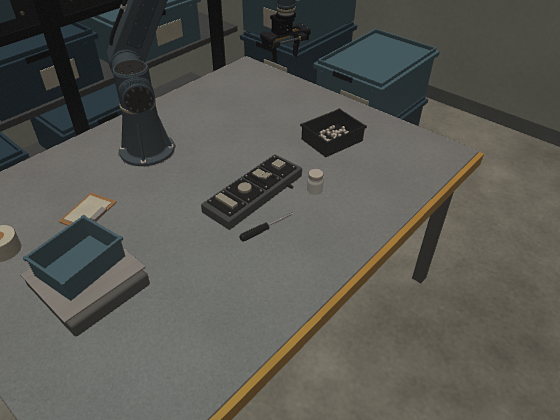

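View pics/top0.png

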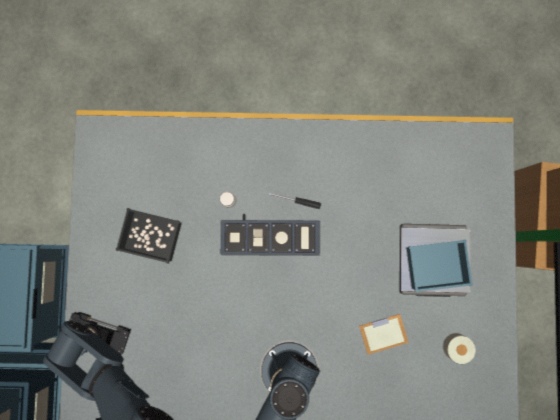

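The top view shows the modules left to right: square (234,238), rocker (258,237), round (281,238) and bar (305,237). The jar is at (227,199) and the driver at (295,201).

```bash
cat > h.py <<'E'
import numpy as np, cv2
from rig import vision
def ray(n,u,v,z):
    c=vision.camera_info(n); f=210/np.tan(np.radians(c['vertical_fov']/2))
    d=c['rotation']@np.array([(u-c['cx'])/f,(v-c['cy'])/f,1]); o=np.array(c['position'])
    return o+d*(z-o[2])/d[2]
E
python3 - <<'E'
from h import *
for n,(x0,x1,y0,y1) in {'top':(215,326,214,260),'scene':(195,310,145,235)}.items():
    z=np.load(n+'.npz'); p=z['p'];d=z['d']
    c=p[y0:y1,x0:x1]; cv2.imwrite(f'pics/{n}_crop.png',cv2.resize(c[:,:,::-1],None,fx=7 if n=='top' else 6.5,fy=7 if n=='top' else 6.5,interpolation=cv2.INTER_CUBIC))
    m=(c.min(2)>115).astype(np.uint8)
    k,l,st,ce=cv2.connectedComponentsWithStats(m)
    g=c.min(2).astype(float)
    for i in range(1,k):
        if st[i,4]>20:
            u,v=ce[i]+[x0,y0]; print(n,st[i]+[x0,y0,0,0,0],np.round([u,v],1),np.round(ray(n,u,v,.065),4))
E
```

```text
top [ 215  214  111   46 1580] [270.2 235.1] [0.4974 0.0785 0.065 ]
top [301 227   8  22 176] [304.5 237.5] [ 0.4913 -0.0474  0.065 ]
top [253 229  10  18 171] [257.5 237.3] [0.4885 0.1249 0.065 ]
top [275 231  13  13 130] [281.1 237.3] [0.4902 0.0384 0.065 ]
top [230 232  10  11  98] [234.5 237.3] [0.4869 0.2095 0.065 ]
scene [272 160  13   7  23] [278.  163.1] [0.4918 0.2085 0.065 ]
scene [216 193  21  13  31] [226.3 200.5] [ 0.5003 -0.052   0.065 ]
```

```bash
python3 - <<'E'
from h import *
# console outline in top view: dark mask
z=np.load('top.npz'); p=z['p'];x0,x1,y0,y1=212,330,212,262
c=p[y0:y1,x0:x1]; m=((c.max(2)<75)).astype(np.uint8)
m=cv2.morphologyEx(m,cv2.MORPH_CLOSE,np.ones((5,5)));m=cv2.morphologyEx(m,cv2.MORPH_OPEN,np.ones((9,9)))
cs,_=cv2.findContours(m,cv2.RETR_EXTERNAL,cv2.CHAIN_APPROX_NONE);q=max(cs,key=cv2.contourArea)
P=np.array([ray('top',a[0][0]+x0,a[0][1]+y0,.045)[:2] for a in q],np.float32)
print(cv2.minAreaRect(P))
E
```

```text
Traceback (most recent call last):
ValueError: max() iterable argument is empty
```

View pics/top_crop.png

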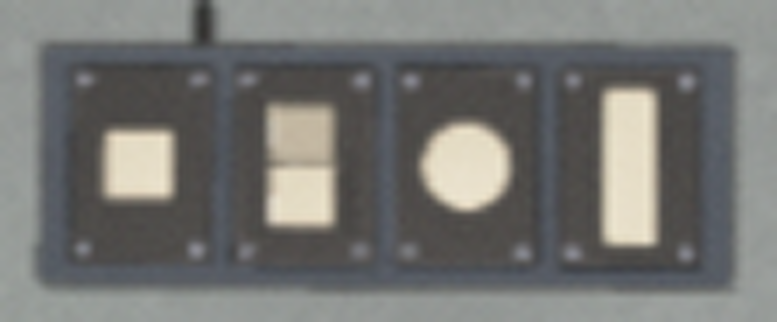

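View pics/scene_crop.png

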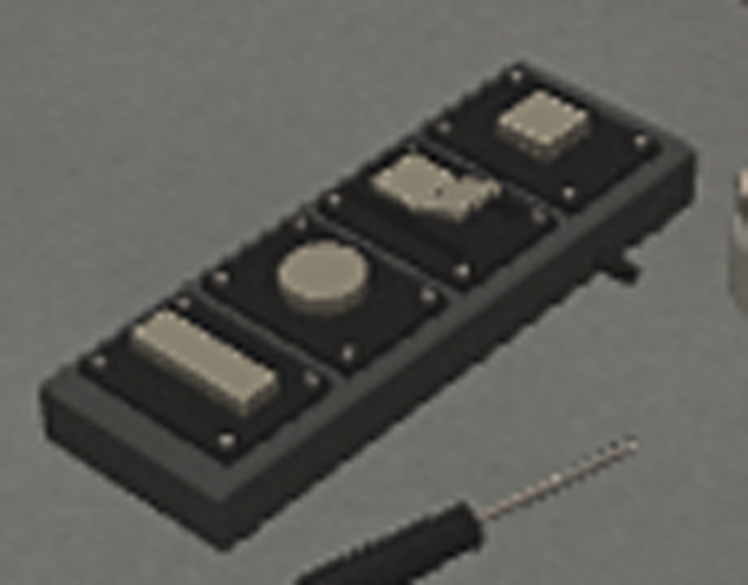

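```bash
python3 - <<'E'
from h import *
z=np.load('scene.npz'); p=z['p'];d=z['d'];x0,x1,y0,y1=195,310,145,235
c=p[y0:y1,x0:x1].astype(int)
print(c[28:34:2,75:80].tolist()[:1], c[5,5])
m=((c[:,:,0]-c[:,:,2]>12)&(c[:,:,0]>95)).astype(np.uint8)
k,l,st,ce=cv2.connectedComponentsWithStats(m)
for i in range(1,k):
    if st[i,4]>15:
        u,v=ce[i]+[x0,y0]; print(st[i],np.round([u,v],1),np.round(ray('scene',u,v,.065),4))
z=np.load('top.npz');d=z['d']
I=vision.camera_info('top');f=210/np.tan(np.radians(I['vertical_fov']/2))
for u,v in[(304,237),(257,242),(257,233),(281,237),(234,237)]:
    D=d[v,u]; print((u,v),I['position']+I['rotation']@np.array([(u-I['cx'])/f*D,(v-I['cy'])/f*D,D]))
E
```

```text
[[[140, 132, 115], [112, 106, 92], [52, 50, 51], [56, 55, 53], [33, 33, 33]]] [111 110 107]
[77 14 13  8 62] [277.9 162.7] [0.4901 0.2099 0.065 ]
[57 24 20  9 97] [261.1 173.2] [0.4867 0.1268 0.065 ]
[43 37 13  9 93] [244.3 186.3] [0.4931 0.038  0.065 ]
[ 21  48  21  14 128] [226.1 199.3] [ 0.4954 -0.0482  0.065 ]
(304, 237) [ 0.49320527 -0.04589701  0.05467934]
(257, 242) [0.47129548 0.12596842 0.07292234]
(257, 233) [0.50430798 0.12735629 0.06400612]
(281, 237) [0.49139703 0.03884929 0.06324226]
(234, 237) [0.48798424 0.21173349 0.06211252]
```

Both views agree within a few mm on these world positions:
- bar: (0.493, -0.0475)
- round: (0.4915, 0.0385)
- rocker axis: (0.4895, 0.125)
- square: (0.488, 0.210)

The module spacing comes to 86 mm, as it should, and the yaw is about 1°. Next I'll move over the rocker and close the gripper.

>>> jog_arm([
  {"dp": [-20, -16, 0], "turn": [0, 0, -2], "grip": 0},
  {"dp": [-52, -41, 0], "turn": [0, 0, -4], "grip": 0},
  {"dp": [-87, -69, 0], "turn": [0, 0, -6], "grip": 0},
  {"dp": [-122, -97, 0], "turn": [0, 0, -8], "grip": 0},
  {"dp": [-157, -125, 5], "turn": [0, 0, -10], "grip": 0},
  {"dp": [-192, -152, 10], "turn": [0, 0, -12], "grip": 0},
  {"dp": [-227, -180, 15], "turn": [0, 0, -14], "grip": 0},
  {"dp": [-262, -208, 20], "turn": [0, 0, -16], "grip": 0},
  {"dp": [-297, -235, 25], "turn": [0, 0, -18], "grip": 0},
  {"dp": [-332, -263, 30], "turn": [0, 0, -18], "grip": 0},
])

```text
time_s: 1.1
position: [0.4235, 0.2483, 0.2032]
tcp_rot: [[-1.0, -0.02, -0.0], [-0.02, 1.0, 0.0], [0.0, 0.0, -1.0]]
force: [-0.6, -0.3, -0.2]
opening: 0.174
```

>>> jog_arm([
  {"dp": [-20, -30, 0], "turn": [0, 0, 0], "grip": 0},
  {"dp": [-40, -60, 10], "turn": [0, 0, 0], "grip": 0},
  {"dp": [-60, -90, 25], "turn": [0, 0, 0], "grip": 0},
  {"dp": [-76, -115, 45], "turn": [0, 0, 0], "grip": 0},
  {"dp": [-83.5, -125.5, 60], "turn": [0, 0, 0], "grip": 0},
  {"dp": [-83.5, -125.5, 80], "turn": [0, 0, 0], "grip": 0},
  {"dp": [-83.5, -125.5, 90], "turn": [0, 0, 0], "grip": 0},
  {"dp": [-83.5, -125.5, 90], "turn": [0, 0, 0], "grip": 0},
])

```text
time_s: 1.9
position: [0.5068, 0.1266, 0.112]
tcp_rot: [[-1.0, -0.02, -0.005], [-0.02, 1.0, 0.0], [0.005, 0.0, -1.0]]
force: [-1.0, 0.4, -0.3]
opening: 0.003
```

```bash
python3 - <<'E'
from h import *
from rig import bot
s=bot.read_state(); print(s['position'],s['force'],s['opening'])
a,_=vision.capture('scene'); b,_=vision.capture('top')
cv2.imwrite('pics/mid.png',cv2.resize(np.hstack([a[130:240,190:320],b[190:300,205:335]])[:,:,::-1],None,fx=3,fy=3,interpolation=cv2.INTER_CUBIC))
E
```

```text
[0.50681652 0.12660321 0.1119609 ] [-0.96443602  0.43250089 -0.28460995] 0.00348032272159164
```

View pics/mid.png

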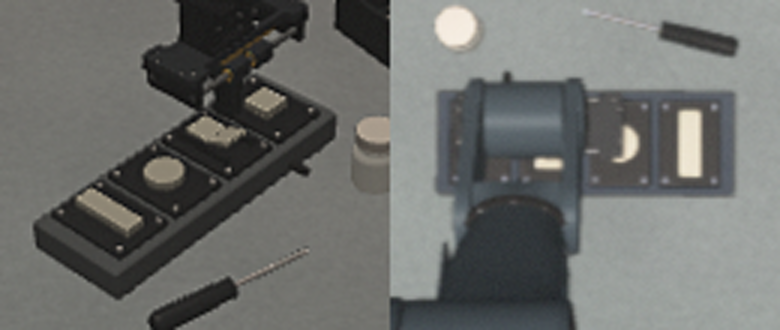

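The closed fingers are about 35 mm above the far wing and lined up with it. I'll descend in stages.

>>> jog_arm([
  {"dp": [-2, -1.5, 5], "turn": [0, 0, 0], "grip": 0},
  {"dp": [-2, -1.5, 12], "turn": [0, 0, 0], "grip": 0},
  {"dp": [-2, -1.5, 18], "turn": [0, 0, 0], "grip": 0},
  {"dp": [-2, -1.5, 18], "turn": [0, 0, 0], "grip": 0},
  {"dp": [-2, -1.5, 18], "turn": [0, 0, 0], "grip": 0},
])

```text
time_s: 2.5
position: [0.5105, 0.1246, 0.0953]
tcp_rot: [[-1.0, -0.019, -0.001], [-0.019, 1.0, -0.0], [0.001, -0.0, -1.0]]
force: [0.5, -0.7, 0.0]
opening: 0.006
```

>>> jog_arm([
  {"dp": [0, 0, 4], "turn": [0, 0, 0], "grip": 0},
  {"dp": [0, 0, 8], "turn": [0, 0, 0], "grip": 0},
  {"dp": [0, 0, 11], "turn": [0, 0, 0], "grip": 0},
  {"dp": [0, 0, 14], "turn": [0, 0, 0], "grip": 0},
  {"dp": [0, 0, 17], "turn": [0, 0, 0], "grip": 0},
  {"dp": [0, 0, 18.5], "turn": [0, 0, 0], "grip": 0},
  {"dp": [0, 0, 18.5], "turn": [0, 0, 0], "grip": 0},
])

```text
time_s: 3.2
position: [0.5103, 0.1246, 0.0767]
tcp_rot: [[-1.0, -0.019, -0.001], [-0.019, 1.0, -0.0], [0.001, -0.0, -1.0]]
force: [0.6, 0.2, 1.1]
opening: 0.002
```

>>> jog_arm([
  {"dp": [0, 0, 1], "turn": [0, 0, 0], "grip": 0},
  {"dp": [0, 0, 2], "turn": [0, 0, 0], "grip": 0},
  {"dp": [0, 0, 2], "turn": [0, 0, 0], "grip": 0},
])

```text
time_s: 3.5
position: [0.5103, 0.1246, 0.0763]
tcp_rot: [[-1.0, -0.02, -0.0], [-0.02, 1.0, -0.0], [0.0, -0.0, -1.0]]
force: [-0.3, -0.6, 11.5]
opening: 0.002
```

The fingers hit a hard stop with the tip at 65 mm and 11.5 N, which fits the fully-on height. I'll lift off and check.

>>> jog_arm([
  {"dp": [0, 0, 0.7], "turn": [0, 0, 0], "grip": 0},
  {"dp": [0, 0, 0.7], "turn": [0, 0, 0], "grip": 0},
  {"dp": [0, 0, -5], "turn": [0, 0, 0], "grip": 0},
  {"dp": [0, 0, -20], "turn": [0, 0, 0], "grip": 0},
  {"dp": [0, 0, -40], "turn": [0, 0, 0], "grip": 0},
  {"dp": [0, -40, -45], "turn": [0, 0, 0], "grip": 0},
  {"dp": [8, -80, -45], "turn": [0, 0, 0], "grip": 0},
  {"dp": [14, -125, -45], "turn": [0, 0, 0], "grip": 0},
  {"dp": [14, -165, -45], "turn": [0, 0, 0], "grip": 0},
  {"dp": [14, -172, -45], "turn": [0, 0, 0], "grip": 0},
])

```text
time_s: 4.5
position: [0.4997, -0.0511, 0.1197]
tcp_rot: [[-1.0, -0.015, -0.001], [-0.015, 1.0, -0.001], [0.001, -0.001, -1.0]]
force: [0.6, 0.3, 0.1]
opening: 0.002
```

```bash
python3 - <<'E'
from h import *
from rig import bot
s=bot.read_state(); print(s['position'],s['force'],s['opening'])
a,_=vision.capture('scene'); b,_=vision.capture('top')
cv2.imwrite('pics/mid2.png',cv2.resize(np.hstack([a[130:240,190:320],b[190:300,205:335]])[:,:,::-1],None,fx=3,fy=3,interpolation=cv2.INTER_CUBIC))
E
```

```text
[ 0.49972837 -0.05111455  0.11974459] [0.63621001 0.31410245 0.09490261] 0.0017209876857054713
```

View pics/mid2.png

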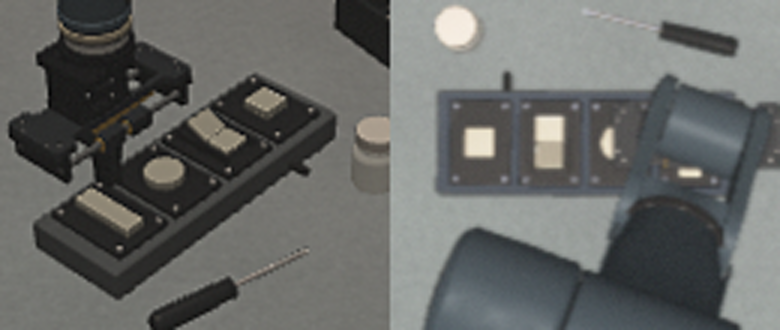

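The rocker has flipped: at crop (549,150) the near wing is now raised and the far wing is level. The fingers are above the bar, so I'll descend on it.

>>> jog_arm([
  {"dp": [4, 2, 8], "turn": [0, 0, 0], "grip": 0},
  {"dp": [4, 2, 20], "turn": [0, 0, 0], "grip": 0},
  {"dp": [4, 2, 30], "turn": [0, 0, 0], "grip": 0},
  {"dp": [4, 2, 34], "turn": [0, 0, 0], "grip": 0},
  {"dp": [4, 2, 34], "turn": [0, 0, 0], "grip": 0},
])

```text
time_s: 5.1
position: [0.4954, -0.0449, 0.0849]
tcp_rot: [[-1.0, -0.02, -0.002], [-0.02, 1.0, 0.001], [0.002, 0.001, -1.0]]
force: [0.1, 0.1, 0.0]
opening: 0.005
```

>>> jog_arm([
  {"dp": [1, -2.5, 2], "turn": [0, 0, 0], "grip": 0},
  {"dp": [1, -2.5, 6], "turn": [0, 0, 0], "grip": 0},
  {"dp": [1, -2.5, 10], "turn": [0, 0, 0], "grip": 0},
  {"dp": [1, -2.5, 13], "turn": [0, 0, 0], "grip": 0},
  {"dp": [1, -2.5, 16], "turn": [0, 0, 0], "grip": 0},
  {"dp": [1, -2.5, 17], "turn": [0, 0, 0], "grip": 0},
  {"dp": [1, -2.5, 17], "turn": [0, 0, 0], "grip": 0},
])

```text
time_s: 5.8
position: [0.4954, -0.0485, 0.0703]
tcp_rot: [[-1.0, -0.019, 0.001], [-0.019, 1.0, -0.001], [-0.001, -0.001, -1.0]]
force: [-1.5, -0.2, 12.1]
opening: 0.003
```

The tip is at 59 mm with 12 N, more than the 5 N spring, so the bar is fully down. I'll lift and move to the round key.

>>> jog_arm([
  {"dp": [0, 0, 0.5], "turn": [0, 0, 0], "grip": 0},
  {"dp": [0, 0, 0.5], "turn": [0, 0, 0], "grip": 0},
  {"dp": [0, 0, -6], "turn": [0, 0, 0], "grip": 0},
  {"dp": [0, 0, -20], "turn": [0, 0, 0], "grip": 0},
  {"dp": [0, 0, -35], "turn": [0, 0, 0], "grip": 0},
  {"dp": [1, 25, -35], "turn": [0, 0, 0], "grip": 0},
  {"dp": [2, 55, -35], "turn": [0, 0, 0], "grip": 0},
  {"dp": [3, 80, -35], "turn": [0, 0, 0], "grip": 0},
  {"dp": [3, 87, -35], "turn": [0, 0, 0], "grip": 0},
  {"dp": [3, 87, -35], "turn": [0, 0, 0], "grip": 0},
])

```text
time_s: 6.8
position: [0.4902, 0.0394, 0.1039]
tcp_rot: [[-1.0, -0.022, -0.0], [-0.022, 1.0, -0.0], [0.0, -0.0, -1.0]]
force: [1.1, 0.7, 0.4]
opening: 0.005
```

```bash
python3 - <<'E'
from h import *
from rig import bot
s=bot.read_state(); print(s['position'],s['force'],s['opening'])
a,_=vision.capture('scene'); b,_=vision.capture('top')
cv2.imwrite('pics/mid3.png',cv2.resize(np.hstack([a[130:240,190:320],b[190:300,205:335]])[:,:,::-1],None,fx=3,fy=3,interpolation=cv2.INTER_CUBIC))
E
```

```text
[0.49016639 0.03944592 0.10387908] [1.14742958 0.74093304 0.38463171] 0.004597971574166351
```

View pics/mid3.png

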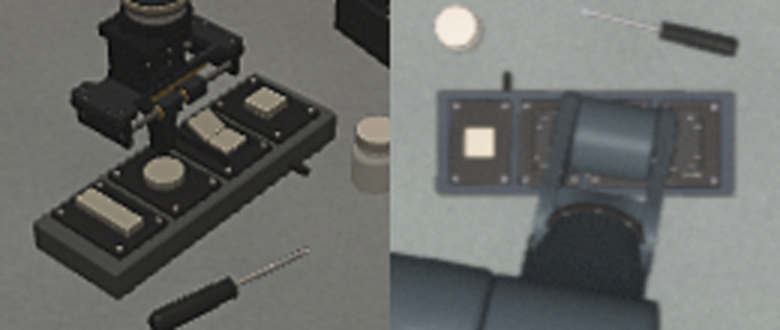

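The rocker is on, the bar has sprung back up, and the fingers are over the round key.

>>> jog_arm([
  {"dp": [0, 0, 8], "turn": [0, 0, 0], "grip": 0},
  {"dp": [0, 0, 18], "turn": [0, 0, 0], "grip": 0},
  {"dp": [0, 0, 22], "turn": [0, 0, 0], "grip": 0},
  {"dp": [0, 0, 22], "turn": [0, 0, 0], "grip": 0},
  {"dp": [0, 0, 22], "turn": [0, 0, 0], "grip": 0},
])

```text
time_s: 7.4
position: [0.4903, 0.0385, 0.0817]
tcp_rot: [[-1.0, -0.019, -0.001], [-0.019, 1.0, 0.0], [0.001, 0.0, -1.0]]
force: [0.0, -0.2, -0.2]
opening: 0.005
```

>>> jog_arm([
  {"dp": [-1, 0, 4], "turn": [0, 0, 0], "grip": 0},
  {"dp": [-1, 0, 9], "turn": [0, 0, 0], "grip": 0},
  {"dp": [-1, 0, 14], "turn": [0, 0, 0], "grip": 0},
  {"dp": [-1, 0, 14], "turn": [0, 0, 0], "grip": 0},
  {"dp": [-1, 0, 14], "turn": [0, 0, 0], "grip": 0},
])

```text
time_s: 7.9
position: [0.4922, 0.0386, 0.0701]
tcp_rot: [[-1.0, -0.02, 0.003], [-0.02, 1.0, -0.001], [-0.003, -0.001, -1.0]]
force: [-2.7, 0.1, 19.7]
opening: 0.005
```

Fully down (tip at 59 mm, 20 N). Holding it there.

>>> jog_arm([
  {"dp": [0, 0, 0], "turn": [0, 0, 0], "grip": 0},
  {"dp": [0, 0, 0], "turn": [0, 0, 0], "grip": 0},
  {"dp": [0, 0, 0], "turn": [0, 0, 0], "grip": 0},
  {"dp": [0, 0, 0], "turn": [0, 0, 0], "grip": 0},
  {"dp": [0, 0, 0], "turn": [0, 0, 0], "grip": 0},
  {"dp": [0, 0, 0], "turn": [0, 0, 0], "grip": 0},
  {"dp": [0, 0, 0], "turn": [0, 0, 0], "grip": 0},
  {"dp": [0, 0, 0], "turn": [0, 0, 0], "grip": 0},
  {"dp": [0, 0, 0], "turn": [0, 0, 0], "grip": 0},
  {"dp": [0, 0, 0], "turn": [0, 0, 0], "grip": 0},
])

```text
time_s: 8.9
position: [0.4922, 0.0386, 0.0701]
tcp_rot: [[-1.0, -0.02, 0.003], [-0.02, 1.0, -0.001], [-0.003, -0.001, -1.0]]
force: [-2.3, 0.5, 19.5]
opening: 0.01
```

>>> jog_arm([
  {"dp": [0, 0, 0], "turn": [0, 0, 0], "grip": 0},
  {"dp": [0, 0, 0], "turn": [0, 0, 0], "grip": 0},
  {"dp": [0, 0, 0], "turn": [0, 0, 0], "grip": 0},
  {"dp": [0, 0, 0], "turn": [0, 0, 0], "grip": 0},
  {"dp": [0, 0, 0], "turn": [0, 0, 0], "grip": 0},
  {"dp": [0, 0, 0], "turn": [0, 0, 0], "grip": 0},
  {"dp": [0, 0, 0], "turn": [0, 0, 0], "grip": 0},
  {"dp": [0, 0, 0], "turn": [0, 0, 0], "grip": 0},
  {"dp": [0, 0, -10], "turn": [0, 0, 0], "grip": 0},
  {"dp": [0, 0, -40], "turn": [0, 0, 0], "grip": 0},
])

```text
time_s: 9.9
position: [0.4897, 0.0389, 0.1068]
tcp_rot: [[-1.0, -0.019, -0.005], [-0.019, 1.0, 0.001], [0.005, 0.001, -1.0]]
force: [0.5, 1.0, -0.1]
opening: 0.008
```

>>> jog_arm([
  {"dp": [0, 0, -40], "turn": [0, 0, 0], "grip": 0},
  {"dp": [0, 0, -80], "turn": [0, 0, 0], "grip": 0},
  {"dp": [0, 0, -110], "turn": [0, 0, 0], "grip": 0},
  {"dp": [20, 0, -130], "turn": [0, 0, 0], "grip": 0},
  {"dp": [50, 0, -150], "turn": [0, 0, 0], "grip": 0},
  {"dp": [75, 0, -160], "turn": [0, 0, 0], "grip": 0},
  {"dp": [75, 0, -160], "turn": [0, 0, 0], "grip": 0},
  {"dp": [75, 0, -160], "turn": [0, 0, 0], "grip": 0},
])

```text
time_s: 10.7
position: [0.4165, 0.0373, 0.2682]
tcp_rot: [[-1.0, -0.019, 0.001], [-0.019, 1.0, -0.0], [-0.001, -0.0, -1.0]]
force: [0.2, -0.3, -0.7]
opening: 0.004
```

```bash
python3 - <<'E'
from h import *
from rig import bot
s=bot.read_state(); print(s['time_s'],s['position'],s['force'],s['opening'])
a,_=vision.capture('scene'); b,_=vision.capture('top')
cv2.imwrite('pics/end.png',cv2.resize(np.hstack([a[130:240,190:320],b[190:300,205:335]])[:,:,::-1],None,fx=3,fy=3,interpolation=cv2.INTER_CUBIC))
for n,p in(('scene',a),('top',b)):
    o=np.load(n+'.npz')['p']; m=(np.abs(p.astype(int)-o).max(2)>40).astype(np.uint8)
    k,l,st,c=cv2.connectedComponentsWithStats(m); print(n,[list(map(int,x)) for x in st[1:] if x[4]>12])
E
```

```text
10.7 [0.41654068 0.03728616 0.2681742 ] [ 0.17331365 -0.31760889 -0.71102236] 0.004276605885642555
scene [[116, 0, 58, 21, 442], [198, 0, 10, 13, 90], [168, 4, 10, 5, 13], [222, 5, 11, 15, 40], [270, 12, 22, 22, 285], [125, 14, 23, 10, 33], [209, 17, 14, 17, 165], [168, 19, 15, 22, 234], [113, 24, 8, 4, 14], [224, 37, 17, 9, 50], [260, 36, 14, 6, 21], [177, 43, 36, 35, 561], [212, 47, 13, 6, 42], [177, 51, 76, 80, 2171], [148, 58, 22, 10, 73], [152, 81, 13, 8, 30], [100, 88, 11, 18, 85], [128, 97, 27, 16, 66], [252, 166, 13, 9, 35], [260, 172, 12, 9, 43]]
top [[254, 228, 9, 9, 52], [253, 238, 10, 9, 63], [47, 254, 264, 166, 15640], [53, 343, 10, 7, 58], [306, 360, 14, 19, 118], [281, 363, 28, 20, 233], [303, 380, 23, 38, 542], [256, 413, 10, 7, 40], [280, 418, 16, 2, 22]]
```

View pics/end.png

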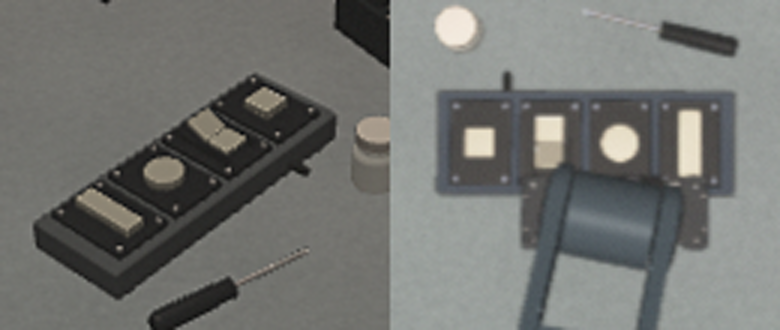

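The rocker is on, all keys are up, and the only changes in the pictures are the rocker and the arm. Handing in.

```bash
python3 -c "
from rig import bot
print(bot.hand_in())"
```

```text
the job is handed in; nothing more can be done
None
```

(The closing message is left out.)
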